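# Set the ignition coil's air gap with a flat gauge

### The job

Take the yellow-handled flat gauge out of its blue holder and slide its blade down into the gap between the flywheel's magnet and the ignition coil, centred on the magnet, until its yellow shoulder sits fully home on the rim, and only then push the coil in by its red back plate until the blade is snug between coil and magnet. Leave the gauge standing there, and do not disturb the other parts on the bench.

Things in the scene. Friction and masses are not known exactly. Their poses are not given: they have to be found in the camera images.
- gauge: Flat gauge, 65 g, upright in the holder at first. Origin: centre of the underside of its yellow shoulder plate (30 x, 28 y, 5 mm thick); z points from blade to handle. Steel blade 4 mm thick (x), 22 wide (y), to z = -56, last 6 mm thinned to 2.5. Yellow handle 16 (x) by 26 (y), z = 5 to 45. Either face may look at the coil.
- holder: Fixed blue block 60 by 60 by 62 mm high with one upright slot (8 mm along its x, 26 mm along its y) through its middle, in which the gauge's blade hangs. Origin: centre of its underside.
- flywheel: Fixed aluminium flywheel, 138 mm across, 36 thick, its axis leaning 30 degrees from vertical towards the robot. Origin: centre of its top face; z out of that face; x, sloping up and away from the robot, points to magnet and coil. Hub nut 13 mm high. Dark steel magnet in the rim, 36 wide (y), flat outer face at x = 70 mm, from the top face down 36 mm.
- magnet_top (a point): Middle of the top edge of the magnet's flat outer face, where the gap begins; axes as the flywheel's. The gap runs from here along +x to the coil; it is 36 mm deep along -z and open below. With the gauge home its origin is level with this point (z = 0) and its blade lies just beyond it in x.
- coil (a joint): Travel (m) of the ignition coil on its rail towards the magnet, along the flywheel's -x. The gap is 12 mm minus this value: 9 to 12 mm at the start; 0.008 means the coil presses the 4 mm blade on the magnet. About 4 N of friction: it stays where it is left.
- coil_back (a point): Centre of the coil's red back plate (44 mm along y, 36 along z), on the outer face that looks away from the flywheel; axes as the flywheel's. The coil is 50 mm long from its flat steel pole face (44 wide) to this face, its top level with the flywheel's top face. Its rail runs 42 mm below this point, ending about 10 mm beyond it.
- filter_cover: Bystander: red plastic air filter cover with a steel spring clip, 110 by 140 by 41 mm. Origin: centre of its underside.
- boot: Bystander: black rubber spark plug boot, 55 by 20 by 36 mm. Origin on its underside.
- gasket: Bystander: copper-coloured ring gasket, 90 mm across, 4 mm thick. Origin: centre of its underside.
- drain_plug: Bystander: brass drain plug, 24 mm across, 26 mm high. Origin: centre of its underside.
Not all that is in view belongs to the job. Of the things like the gauge, leave any that is turquoise or white; of the rest the smaller one is meant.

How it is judged:
By the outcome, as a careful person would: the job done as asked, in the order asked, and still so for the second after the job is handed in, with the robot touching nothing.
It also fails if it takes over 48 s, if anything falls off the work surface, if the arm or the gripper's body presses on something with over 40 N, if the wrist force passes 120 N, or if a joint passes its speed limit or range.

### The arm

A 6-joint arm with a two-finger parallel gripper is mounted at the origin on the work surface. World frame = base frame: x ahead of the robot, y to its left, z up, the work surface at z = 0. Lengths are in m, angles in rad, forces in N, time in s.
With the tool pointing down it reaches from about 0.375 to 0.975 m from the base axis. Payload 3.8 kg.
Tool frame: the origin (TCP) lies at the centre of the arm's flange, where the gripper is bolted on; the fingertips stand 173 mm ahead of it and the grasp point (between the pads) lies 155 mm ahead of it (bot.tip_reach is the distance from the TCP to the fingertips, in m); z points along the fingers, y is the line along which they close (so a half turn about z gives the same grasp; the last joint's range is limited). The gripper opens to 85 mm and grips with 20 to 120 N. Pads are 22 mm wide; open, the fingers measure 114 mm over their backs; the gripper's body (76 mm by 85 mm) begins 54 mm behind the grasp point. The pads swing forward as they close: fully open they stand 13 mm farther back than shut.
Start: joints at [-1.303, 0.264, 1.604, -0, 1.274, -0.037], TCP at [0.203, -0.644, 0.405] pointing down, gripper open.
Joint ranges: [-2.63, 2.63], [-0.94, 2.18], [0.31, 2.57], [-1.31, 4.45], [0, 2.66], [-2.55, 2.55]. Speed limits (rad/s): [2.57, 2.57, 3.14, 3.14, 3.14, 3.14].

### API

Orientations are given as a rotation vector (axis times angle).
In Python, from workcell import bot gives the robot as it stands.
- The arm moves only by the tool drive_tool, never from a script. Its arguments are lists of equal length, an entry for each row: "claw": the finger opening in mm, from 0 to 85.4; "slide": the shift along the world's x, y, z each as a share of 0.5 m, from -1 to 1, a list of three; "yaw": the turn about the world's z as a share of 180 degrees, from -1 to 1. A call has 1 to 8 rows; each row is the pose to reach, as a shift and turn from the pose commanded when the call began, turning the shorter way round; what a row does not reach only later rows make up. A row lasts 1/12 s, in which the tool goes at most 41.7 mm and 7.16 degrees, less where a joint would pass 70% of its speed; a pose out of reach is approached as far as the arm can. A call with a number of a shift or a turn outside -1 to 1 is refused whole. A call with a gripper value outside its range is refused whole. The fingers move at their own pace and stop on an object; "newtons" is the grip in N (left out, the last holds). Time passes only in rows, so rows that repeat a pose let the fingers close. It gives the time, the measured TCP pose, the force, the opening and the grip force at its end, in the units of the state.
- bot.read_state(): the state, without advancing time (a new reading comes with each control period).
- bot.read_camera(name): name is "side" or "top"; returns a dict with "color" (480x640x3 uint8, red, green, blue), "depth" (480x640 float32, m along the optical axis (not along the pixel's ray), 0 where there is no reading), "mtx" (3x3 intrinsics, pixels), "eye" and "rotation" of the camera in the world. Camera axes: x right, y up, looking along -z (the intrinsics and any distortion apply to the point x, -y, -z); pixel columns grow to the right and rows downward; lengths in m; the calibration is good to about 2 mm. A picture is of the moment at which its call begins.
- bot.finish_job(): hands the job in; it is judged then, once.
The state is a dict: "time": time; "q": joint angles; "joint_vel": joint speeds; "joint_torque": joint torques, N m; "tool_pos": TCP position; "tcp_rot": TCP orientation; "wrist_force": force on the tool from outside, world axes, zero at the start; "torque": the same for the moment, N m; "width": opening from 0.0 (shut) to 1.0 (fully open); "grip_force": force on a finger pad.
Only numpy, scipy, OpenCV 4.12 (cv2) and the standard library are available. Lean on these libraries where they do the work, as an engineer would, in place of code of your own. Each camera call takes 0.05 s, during which the arm holds its last target. There are 200 camera calls.

## Working session

There is one attempt and no reset: what is moved stays moved. The work goes in short steps, Python scripts to look and compute and a tool call to move; the robot and the scene stay as the last step left them, time stands still between calls to the robot, and variables do not carry over. Pictures are saved under pics/ and viewed, at most 10 in all, crops included, and the job is handed in when it is done.

Besides the shell and the picture viewer there is one more tool, called after "Call:" as a command line: name --pt "numbers of a row" for each row, then --argument value for the rest. drive_tool: Moves the arm, as the interface text tells. Shift numbers are shares of 0.5 m and turn numbers shares of 180 degrees, none past 1 either way. Its arguments: {"type":"object","properties":{"claw":{"type":"array","items":{"type":"number"}},"slide":{"type":"array","items":{"type":"array","items":{"type":"number"}}},"yaw":{"type":"array","items":{"type":"number"}},"newtons":{"type":"number"}},"required":["claw","slide","yaw"]}

```bash
ls; mkdir -p pics
cat > h.py <<'E'
import numpy as np,cv2
from workcell import bot
def grab(n):
    c=bot.read_camera(n); np.savez(f'{n}.npz',**{k:np.array(v) for k,v in c.items()}); return c
def cloud(c):
    d=c['depth'];K=c['mtx'];v,u=np.mgrid[:480,:640]
    p=np.stack([(u-K[0,2])/K[0,0]*d,-(v-K[1,2])/K[1,1]*d,-d],-1)
    return p@np.array(c['rotation']).T+np.array(c['eye'])
E
python3 - <<'E'
from h import *
for n in('side','top'):
    c=grab(n); cv2.imwrite(f'pics/{n}0.png',c['color'][...,::-1]); print({k:v for k,v in c.items() if k not in('color','depth')})
print(bot.read_state(),[a for a in dir(bot) if a[0]!='_'])
E
```

```text
pics
{'mtx': array([[438.4854792 ,   0.        , 315.99157117],
       [  0.        , 438.4854792 , 236.55173289],
       [  0.        ,   0.        ,   1.        ]]), 'eye': array([ 0.05673572, -0.50590019,  0.60639086]), 'rotation': array([ 0.99838086, -0.3578825 , -0.62665676])}
{'mtx': array([[509.74117458,   0.        , 317.47270049],
       [  0.        , 509.74117458, 237.09861774],
       [  0.        ,   0.        ,   1.        ]]), 'eye': array([0.43057444, 0.10579587, 1.00524141]), 'rotation': array([ 0.14412677, -0.15602111, -1.54909607])}
{'time': 0.1, 'q': array([-1.30287191e+00,  2.64696847e-01,  1.60527566e+00,  6.18003526e-06,
        1.27369768e+00, -3.68998657e-02]), 'joint_vel': array([ 0.00032913, -0.00146857, -0.00343135,  0.00075869,  0.0010499 ,
        0.00031975]), 'joint_torque': array([ 5.95977654e-04, -5.16709936e+01, -3.68590844e+01, -5.58971544e-05,
        6.19856233e-03, -7.01939157e-06]), 'tool_pos': array([ 0.20249978, -0.64357552,  0.40345268]), 'tcp_rot': array([-3.10313445e+00, -4.76648997e-01,  3.66665234e-04]), 'wrist_force': array([-0.06734799,  0.20538736,  0.18045593]), 'torque': array([ 0.03489032, -0.03819348, -0.04948208]), 'grip_force': 0.0, 'width': 1.0031863855010172} ['MotionError', 'finish_job', 'read_camera', 'read_state', 'tip_reach']
```

View pics/side0.png

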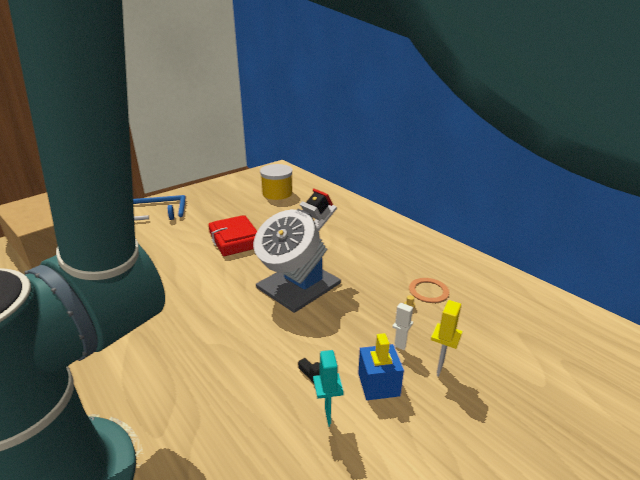

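View pics/top0.png

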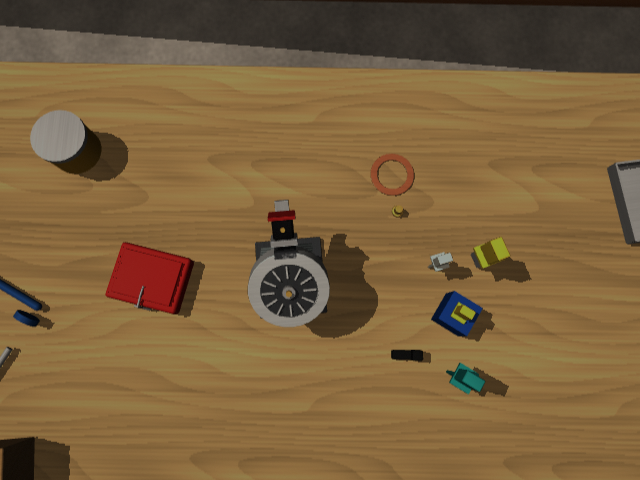

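```bash
cat > h.py <<'E'
import numpy as np,cv2
from scipy.spatial.transform import Rotation as Ro
from workcell import bot
def grab(n):
    c=bot.read_camera(n); np.savez(f'{n}.npz',**{k:np.array(v) for k,v in c.items()}); return c
def cloud(c):
    d=c['depth'];K=c['mtx'];v,u=np.mgrid[:480,:640]
    p=np.stack([(u-K[0,2])/K[0,0]*d,-(v-K[1,2])/K[1,1]*d,-d],-1)
    return p@Ro.from_rotvec(c['rotation']).as_matrix().T+np.array(c['eye'])
def proj(c,P):
    p=(np.atleast_2d(P)-c['eye'])@Ro.from_rotvec(c['rotation']).as_matrix();K=c['mtx']
    return np.stack([K[0,2]+K[0,0]*p[:,0]/-p[:,2],K[1,2]+K[1,1]*p[:,1]/p[:,2]],-1)
E
python3 - <<'E'
from h import *
T=dict(np.load('top.npz'));S=dict(np.load('side.npz'))
P=cloud(T);Q=cloud(S)
np.set_printoptions(precision=4,suppress=True)
for n,X,pts in(('top',P,[(460,312),(465,315),(445,310),(290,293),(260,270),(283,240),(282,214),(400,400),(500,400),(491,250)]),('side',Q,[(382,345),(381,358),(282,235),(317,196),(500,420)])):
    for u,v in pts: print(n,u,v,X[v,u])
# yellow
for n,c,X,box in(('top',T,P,(430,290,490,340)),('side',S,Q,(355,325,410,400))):
    hsv=cv2.cvtColor(c['color'],cv2.COLOR_RGB2HSV)
    m=(hsv[...,0]>22)&(hsv[...,0]<34)&(hsv[...,1]>150)
    b=np.zeros_like(m);b[box[1]:box[3],box[0]:box[2]]=1
    Y=X[m&b];print(n,len(Y),np.percentile(Y,[2,50,98],axis=0));
    hist=np.histogram(Y[:,2],bins=20);print(hist[0],hist[1].round(3))
    mb=(hsv[...,0]>100)&(hsv[...,0]<130)&(hsv[...,1]>120)&b; B=X[mb]
    t=B[(B[:,2]>0.056)&(B[:,2]<.07)]
    print('holder',len(t),cv2.minAreaRect((t[:,:2]*1000).astype(np.float32)))
a=T['color'][170:340,210:340,::-1];b=T['color'][280:350,420:500,::-1]
c=S['color'][180:320,240:360,::-1];d=S['color'][320:410,345:420,::-1]
f=lambda i:cv2.resize(i,(400,300),interpolation=cv2.INTER_CUBIC)
cv2.imwrite('pics/m1.png',np.vstack([np.hstack([f(a),f(b)]),np.hstack([f(c),f(d)])]))
E
```

```text
top 460 312 [ 0.4756 -0.1504  0.1094]
top 465 315 [ 0.4707 -0.1599  0.1063]
top 445 310 [ 0.4812 -0.1365  0.0618]
top 290 293 [0.4993 0.1444 0.1644]
top 260 270 [0.5355 0.1943 0.1719]
top 283 240 [0.5828 0.1568 0.1906]
top 282 214 [0.6239 0.159  0.2   ]
top 400 400 [ 0.3142 -0.0613  0.0016]
top 500 400 [ 0.3165 -0.2526 -0.0028]
top 491 250 [ 0.5817 -0.2007  0.136 ]
side 382 345 [ 0.4655 -0.1752  0.1045]
side 381 358 [ 0.0567 -0.5059  0.6064]
side 282 235 [0.4971 0.1372 0.1557]
side 317 196 [0.6057 0.156  0.2043]
side 500 420 [ 0.5728 -0.341   0.    ]
top 285 [[ 0.4609 -0.1741  0.0639]
 [ 0.4741 -0.1594  0.1011]
 [ 0.491  -0.1473  0.1101]]
[273  11   0   0   0   0   0   0   0   0   0   0   0   0   0   0   0   0
   0   1] [0.062 0.109 0.157 0.204 0.251 0.298 0.345 0.392 0.439 0.487 0.534 0.581
 0.628 0.675 0.722 0.77  0.817 0.864 0.911 0.958 1.005]
holder 754 ((475.857177734375, -163.6279296875), (60.322628021240234, 60.64247131347656), 59.426551818847656)
side 452 [[ 0.4588 -0.1838  0.062 ]
 [ 0.4698 -0.173   0.0861]
 [ 0.4873 -0.1499  0.108 ]]
[  7   0 241 202   0   0   0   0   0   0   0   0   0   0   0   0   0   0
   0   2] [-0.002  0.029  0.059  0.09   0.12   0.15   0.181  0.211  0.242  0.272
  0.302  0.333  0.363  0.394  0.424  0.454  0.485  0.515  0.546  0.576
  0.606]
holder 683 ((475.1923522949219, -166.63275146484375), (62.091331481933594, 60.85730743408203), 57.96745300292969)
```

View pics/m1.png

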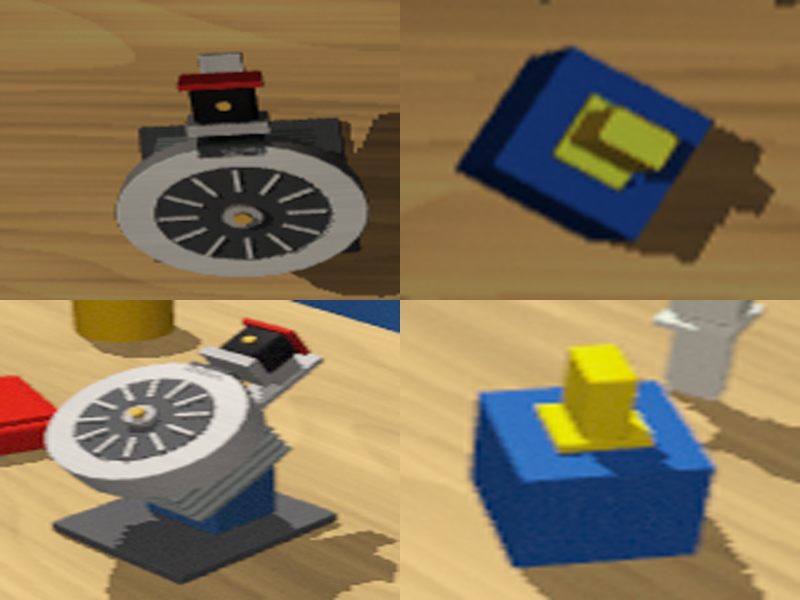

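```bash
cat > fit.py <<'E'
from h import *
np.set_printoptions(precision=4,suppress=True)
from scipy.optimize import least_squares
def fit(n):
    c=dict(np.load(n+'.npz'));X=cloud(c)
    near=(np.linalg.norm(X-[.506,.146,.153],axis=-1)<.085)
    n0=np.array([-.5,0,.866]);h=(X-[.506,.146,.153])@n0
    m=near&(abs(h)<.006)
    for _ in range(4):
        Y=X[m];ce=np.median(Y,0);N=np.linalg.svd(Y-Y.mean(0))[2][2];N*=np.sign(N[2]);ce=Y.mean(0)
        m=near&(abs((X-ce)@N)<.002)
    yaw=np.arctan2(-N[1],-N[0])
    print(n,m.sum(),'N',N,'lean',np.degrees(np.arccos(N[2])),'yaw',np.degrees(yaw))
    ex=np.array([np.cos(yaw)*np.cos(np.pi/6),np.sin(yaw)*np.cos(np.pi/6),.5]);ez=N;ey=np.cross(ez,ex)
    k=cv2.morphologyEx(m.astype(np.uint8),cv2.MORPH_CLOSE,np.ones((5,5)))
    ct=max(cv2.findContours(k,cv2.RETR_EXTERNAL,cv2.CHAIN_APPROX_NONE)[0],key=len)[:,0]
    E=X[ct[:,1],ct[:,0]];E=E[(abs((E-ce)@N)<.003)]
    uv=np.stack([(E-ce)@ex,(E-ce)@ey],1)
    r=least_squares(lambda p:np.hypot(uv[:,0]-p[0],uv[:,1]-p[1])-p[2],[0,0,.069],loss='soft_l1',f_scale=.001)
    C=ce+r.x[0]*ex+r.x[1]*ey
    print(' centre',C,'R',r.x[2],'magtop',C+.07*ex, 'ex',ex)
    # red plate
    hsv=cv2.cvtColor(c['color'],cv2.COLOR_RGB2HSV)
    red=((hsv[...,0]<8)|(hsv[...,0]>172))&(hsv[...,1]>150)&(hsv[...,2]>50)
    F=(X-C)@np.stack([ex,ey,ez],1)
    r_=red&(F[...,0]>.1)&(F[...,0]<.16)&(abs(F[...,1])<.05)
    print(' red',r_.sum(),np.percentile(F[r_],[2,25,50,75,98],axis=0))
    g=(F[...,2]>-.004)&(F[...,2]<.004)&(F[...,0]>.06)&(F[...,0]<.14)&(abs(F[...,1])<.03)
    print(' x hist top level',np.histogram(F[g][:,0],bins=np.arange(.06,.14,.004))[0], 'y of coil',np.percentile(F[g&(F[...,0]>.083)][:,1],[2,98]))
    c2=(F[...,0]>.081)&(F[...,0]<.1)&(abs(F[...,2])<.004)
    print(' pole y',np.percentile(F[c2][:,1],[1,50,99]),'pole x',np.percentile(F[c2][:,0],[1,50,99]))
    return C,ex,ey,ez
if __name__=='__main__':
    for n in('top','side'): fit(n)
E
python3 fit.py
```

```text
top 3685 N [-0.4945 -0.0526  0.8676] lean 29.821358161427714 yaw 6.069802822353424
 centre [0.5053 0.1477 0.1518] R 0.06819371975921429 magtop [0.5655 0.1541 0.1868] ex [0.8612 0.0916 0.5   ]
 red 241 [[ 0.1224 -0.0207 -0.034 ]
 [ 0.1261 -0.0096 -0.0211]
 [ 0.1271  0.0004 -0.0085]
 [ 0.1275  0.0114 -0.001 ]
 [ 0.1281  0.021   0.0015]]
 x hist top level [81 56 10  0 37 68 66 28 42 39 45 41 39 38 44 49 68  3  0  0] y of coil [-0.019   0.0196]
 pole y [-0.0212  0.0005  0.0215] pole x [0.0811 0.0878 0.0996]
side 1986 N [-0.4956 -0.0543  0.8668] lean 29.9059290683562 yaw 6.255253942710985
 centre [0.5038 0.1449 0.1501] R 0.06754921153641305 magtop [0.5641 0.1515 0.1851] ex [0.8609 0.0944 0.5   ]
 red 74 [[ 0.1224 -0.0225 -0.0328]
 [ 0.1235 -0.0206 -0.0163]
 [ 0.1249 -0.0168 -0.0021]
 [ 0.1268  0.0001 -0.0003]
 [ 0.1284  0.0176  0.001 ]]
 x hist top level [30 26 10  0 20 25 29 14 19 15 17 18 17 13 17 24 32  3  0  0] y of coil [-0.0211  0.0204]
 pole y [-0.0211 -0.0008  0.0228] pole x [0.0813 0.0878 0.0991]
```

Call:
drive_tool --claw '[50,50,50,50,50,50,50,50]' --pt "0.545 0.958 -0.11" --pt "0.545 0.958 -0.11" --pt "0.545 0.958 -0.11" --pt "0.545 0.958 -0.11" --pt "0.545 0.958 -0.11" --pt "0.545 0.958 -0.11" --pt "0.545 0.958 -0.11" --pt "0.545 0.958 -0.11" --yaw '[-0.267,-0.267,-0.267,-0.267,-0.267,-0.267,-0.267,-0.267]' --newtons 20

```text
time: 0.77
tool_pos: [0.3655, -0.3562, 0.3713]
tcp_rot: [-3.028, 0.836, 0.001]
wrist_force: [0.3, -0.7, -0.3]
width: 0.586
grip_force: 0.0
```

Run:
```python
from h import *
np.set_printoptions(precision=4,suppress=True)
X=cloud(dict(np.load('top.npz')))
for n,b in(('turq',(448,363,486,394)),('white',(430,250,455,273)),('big',(470,235,512,272)),('boot',(390,346,425,364))):
    Y=X[b[1]:b[3],b[0]:b[2]].reshape(-1,3);Y=Y[(Y[:,2]>.025)&(Y[:,2]<.3)];print(n,Y.min(0),Y.max(0))
s=bot.read_state();print(s['time'],s['tool_pos'],s['tcp_rot'],s['q'],s['width'])
```

```text
turq [ 0.337  -0.1862  0.0251] [ 0.3878 -0.1357  0.1391]
white [ 0.5531 -0.1475  0.0258] [ 0.5875 -0.1117  0.1057]
big [ 0.5562 -0.239   0.0253] [ 0.6038 -0.1846  0.1511]
boot [ 0.3878 -0.0983  0.0269] [ 0.4078 -0.079   0.0395]
0.7667 [ 0.3655 -0.3562  0.3713] [-3.028   0.836   0.0006] [-0.8213 -0.0248  1.9884  0.0001  1.1785  1.2882] 0.5858994346052215
```

Call:
drive_tool --claw '[50,50,50,50,50,50,50,50]' --pt "0.218 0.383 -0.02" --pt "0.218 0.383 -0.02" --pt "0.218 0.383 -0.02" --pt "0.218 0.383 -0.02" --pt "0.218 0.383 -0.02" --pt "0.218 0.383 -0.02" --pt "0.218 0.383 -0.17" --pt "0.218 0.383 -0.17" --yaw '[0.001,0.001,0.001,0.001,0.001,0.001,0.001,0.001]'

```text
time: 1.43
tool_pos: [0.4756, -0.1657, 0.2875]
tcp_rot: [3.032, -0.819, 0.008]
wrist_force: [-0.5, 0.5, -1.5]
width: 0.584
grip_force: 0.0
```

Run:
```python
from h import *
a,b=grab('top')['color'],grab('side')['color']
f=lambda i:cv2.resize(i[...,::-1],(400,300),interpolation=cv2.INTER_CUBIC)
cv2.imwrite('pics/m2.png',np.hstack([f(a[240:360,400:560]),f(b[280:415,320:500])]))
```

```text
(no output)
```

View pics/m2.png

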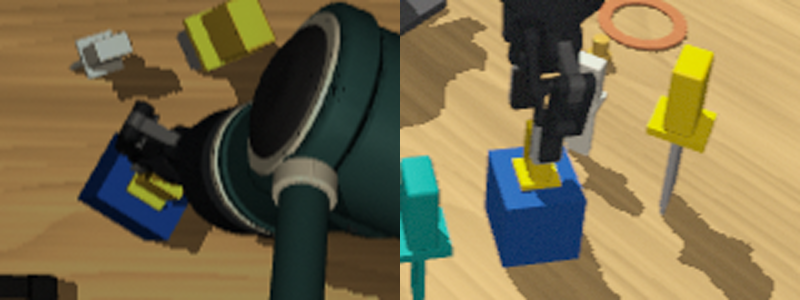

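Call:
drive_tool --claw '[50,50,50,0,0,0,0,0]' --pt "0 0 -0.083" --pt "0 0 -0.083" --pt "0 0 -0.083" --pt "0 0 -0.083" --pt "0 0 -0.083" --pt "0 0 -0.083" --pt "0 0 -0.083" --pt "0 0 -0.083" --yaw '[0,0,0,0,0,0,0,0]' --newtons 25

```text
time: 2.2
tool_pos: [0.4757, -0.167, 0.2481]
tcp_rot: [3.031, -0.824, 0.008]
wrist_force: [0.2, 2.6, 6.9]
width: 0.302
grip_force: 29.2
```

Call:
drive_tool --claw '[0,0,0,0,0]' --pt "0 0 0.03" --pt "0 0 0.06" --pt "0 0 0.096" --pt "0 0 0.096" --pt "0 0 0.096" --yaw '[0,0,0,0,0]'

```text
time: 2.62
tool_pos: [0.4749, -0.1669, 0.295]
tcp_rot: [3.031, -0.824, 0.006]
wrist_force: [1.0, 1.9, -0.2]
width: 0.299
grip_force: 28.2
```

Run:
```python
from h import *
np.set_printoptions(precision=4,suppress=True)
print(bot.read_state()['tool_pos'])
S=grab('side');X=cloud(S)
hsv=cv2.cvtColor(S['color'],cv2.COLOR_RGB2HSV)
m=(hsv[...,0]>20)&(hsv[...,0]<34)&(hsv[...,1]>140)&(abs(X[...,0]-.475)<.04)&(abs(X[...,1]+.165)<.04)&(X[...,2]>.07)
Y=X[m];print(len(Y),np.percentile(Y,[2,50,98],axis=0),np.histogram(Y[:,2],bins=np.arange(.09,.17,.005)))
cv2.imwrite('pics/m3.png',cv2.resize(S['color'][270:420,320:480,::-1],(640,600),interpolation=cv2.INTER_CUBIC))
```

```text
[ 0.4749 -0.1669  0.295 ]
233 [[ 0.4526 -0.1871  0.1084]
 [ 0.467  -0.1669  0.1153]
 [ 0.4803 -0.1522  0.1729]] (array([ 0,  2,  0, 15, 98, 16,  8, 10, 15, 10,  8,  8, 30,  1,  1,  4]), array([0.09 , 0.095, 0.1  , 0.105, 0.11 , 0.115, 0.12 , 0.125, 0.13 ,
       0.135, 0.14 , 0.145, 0.15 , 0.155, 0.16 , 0.165, 0.17 ]))
```

View pics/m3.png

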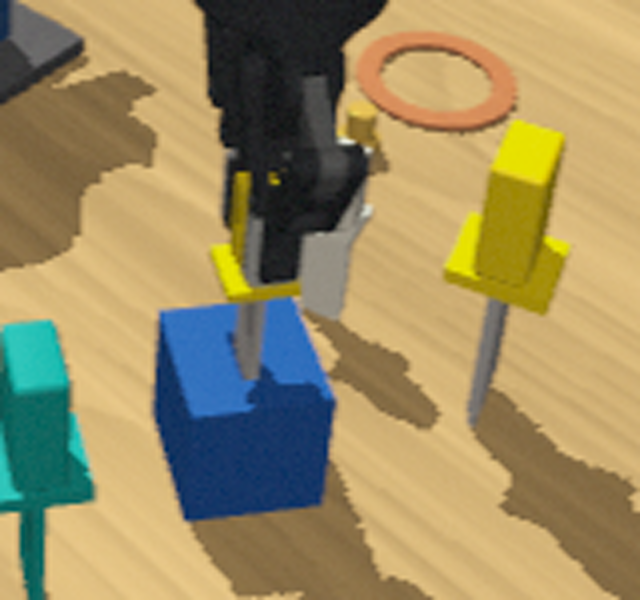

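Call:
drive_tool --claw '[0,0,0,0,0,0,0,0]' --pt "-0.014 0.008 0" --pt "-0.0274 0.0162 -0.002" --pt "-0.039 0.023 -0.004" --pt "-0.0508 0.03 -0.008" --pt "-0.062 0.0365 -0.013" --pt "-0.073 0.043 -0.018" --pt "-0.075 0.044 -0.019" --pt "-0.075 0.044 -0.019" --yaw '[0,0,0,0,0,0,0,0]'

```text
time: 3.33
tool_pos: [0.4359, -0.144, 0.2831]
tcp_rot: [-3.031, 0.823, 0.001]
wrist_force: [5.7, 2.6, -1.3]
width: 0.302
grip_force: 27.9
```

Run:
```python
from h import *
S=grab('side')
cv2.imwrite('pics/m4.png',cv2.resize(S['color'][270:420,300:460,::-1],(640,600),interpolation=cv2.INTER_CUBIC))
```

```text
(no output)
```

View pics/m4.png

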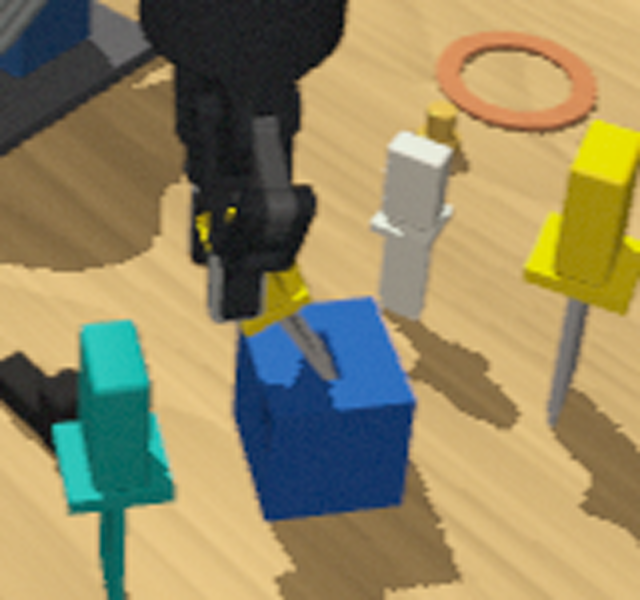

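Call:
drive_tool --claw '[0,0,0,0,0,0,0,0]' --pt "-0.0215 0.0127 0.0433" --pt "-0.0215 0.0127 0.12" --pt "-0.0215 0.0127 0.2" --pt "-0.0215 0.0127 0.28" --pt "0 0.06 0.34" --pt "0.04 0.14 0.345" --pt "0.06 0.215 0.345" --pt "0.08 0.29 0.345" --yaw '[0,0,0,0,0,0.04,0.08,0.12]' --newtons 50

```text
time: 4.05
tool_pos: [0.4764, 0.0013, 0.4565]
tcp_rot: [3.131, -0.238, -0.003]
wrist_force: [1.4, 0.1, -1.1]
width: 0.294
grip_force: 53.7
```

Call:
drive_tool --claw '[0,0,0,0,0,0]' --pt "0.02 0.073 0" --pt "0.041 0.147 0" --pt "0.062 0.22 0" --pt "0.082 0.293 0" --pt "0.082 0.293 0" --pt "0.082 0.293 0" --yaw '[0.04,0.082,0.082,0.082,0.082,0.082]'

```text
time: 4.55
tool_pos: [0.5172, 0.148, 0.4545]
tcp_rot: [3.135, 0.165, -0.008]
wrist_force: [-0.5, -0.5, -0.6]
width: 0.294
grip_force: 53.8
```

Run:
```python
from h import *
T=grab('top');S=grab('side');s=bot.read_state();print(s['tool_pos'],s['tcp_rot'],s['wrist_force'])
f=lambda i:cv2.resize(i[...,::-1],(400,400),interpolation=cv2.INTER_CUBIC)
cv2.imwrite('pics/m5.png',np.hstack([f(T['color'][180:310,220:350]),f(S['color'][135:265,230:360])]))
```

```text
[0.5170749  0.14617701 0.45502125] [ 3.13530731  0.16006941 -0.00594732] [-0.48798905 -0.09526196 -0.36158207]
```

View pics/m5.png

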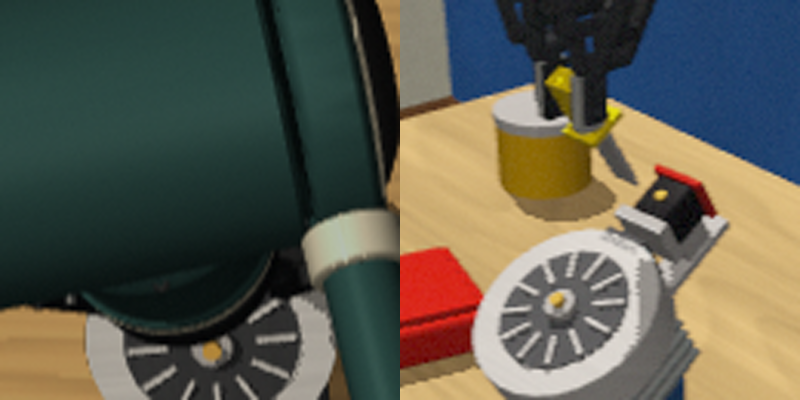

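```bash
cat > gp.py <<'E'
from h import *
from scipy.optimize import least_squares
np.set_printoptions(precision=4,suppress=True)
# flywheel frame as seen by the side camera
yaw=np.radians(6.16);C=np.array([.5038,.1449,.1501])
ex=np.array([np.cos(yaw)*np.cos(np.pi/6),np.sin(yaw)*np.cos(np.pi/6),.5]);ey=np.array([-np.sin(yaw),np.cos(yaw),0]);ez=np.cross(ex,ey)
R=np.stack([ex,ey,ez],1)
B=[((0,0,-.025),(.002,.011,.025)),((0,0,-.053),(.00125,.011,.003)),((0,0,.0025),(.015,.014,.0025)),((0,0,.025),(.008,.013,.02))]
def sdf(p):
    o=[]
    for c,h in B:
        q=abs(p-c)-h;o.append(np.linalg.norm(np.maximum(q,0),axis=1)+np.minimum(q.max(1),0))
    return np.min(o,0)
def gauge(c,guess,bladeok=True):
    F=(cloud(c)-C)@R-[.07,0,0]          # magnet_top frame
    hsv=cv2.cvtColor(c['color'],cv2.COLOR_RGB2HSV)
    L=(F-guess)
    yel=(hsv[...,0]>20)&(hsv[...,0]<34)&(hsv[...,1]>140)&(np.linalg.norm(L,axis=-1)<.06)
    bl=(hsv[...,1]<110)&(hsv[...,2]>60)&(abs(L[...,0])<.02)&(abs(L[...,1])<.02)&(L[...,2]<-.004)&(L[...,2]>-.06)&bladeok
    bl&=(F[...,2]>.004)
    P=np.vstack([F[yel],F[bl]])
    f=lambda p:sdf((P-p[:3])@Ro.from_euler('zyx',[p[5],p[4],p[3]]).as_matrix())
    r=least_squares(f,[*guess,0,0,0],loss='soft_l1',f_scale=.001,x_scale=[.01]*3+[.1]*3)
    print('n',yel.sum(),bl.sum(),'pos in magtop frame mm',r.x[:3]*1e3,'rot xyz deg',np.degrees(r.x[3:]),'med',np.median(abs(r.fun)))
    return r.x,yel,bl
E
python3 - <<'E'
from gp import *
S=dict(np.load('side.npz'))
p,y,b=gauge(S,np.array([.003,0,.09]))
im=S['color'][...,::-1].copy();im[y]=(255,0,255);im[b]=(0,255,0)
cv2.imwrite('pics/m6.png',cv2.resize(im[135:265,230:360],(400,400),interpolation=0))
E
```

```text
n 187 97 pos in magtop frame mm [18.458  -1.3035 90.9036] rot xyz deg [ 0.2815 -1.2116 -2.2345] med 0.00047477624330411784
```

View pics/m6.png

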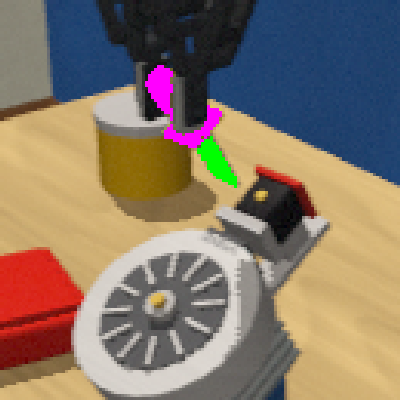

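Call:
drive_tool --claw '[0,0,0,0]' --pt "0 0.0025 -0.03" --pt "-0.0008 0.0025 -0.0578" --pt "-0.0008 0.0025 -0.0578" --pt "-0.0008 0.0025 -0.0578" --yaw '[0.002,0.002,0.002,0.002]'

```text
time: 4.98
tool_pos: [0.5167, 0.1465, 0.4264]
tcp_rot: [3.136, 0.166, -0.005]
wrist_force: [0.1, 0.3, 0.5]
width: 0.295
grip_force: 53.8
```

Run:
```python
from gp import *
for _ in range(2):
    S=grab('side');p,y,b=gauge(S,np.array([.004,0,.066]))
s=bot.read_state();print(s['tool_pos'],s['tcp_rot'],s['wrist_force'])
F=(cloud(S)-C)@R-[.07,0,0]
g=(abs(F[...,2])<.003)&(abs(F[...,1])<.02)&(F[...,0]>-.02)&(F[...,0]<.03)
print(np.histogram(F[g][:,0]*1e3,bins=np.arange(-10,21,1)))
```

```text
n 185 88 pos in magtop frame mm [ 4.1795 -1.5844 66.5601] rot xyz deg [ 0.5131 -1.1618 -1.5428] med 0.00046146006057017075
n 178 88 pos in magtop frame mm [ 5.4866 -1.3465 67.2077] rot xyz deg [-0.1227 -1.2986 -1.2551] med 0.0004370388427345452
[0.5174 0.1471 0.4282] [3.1369 0.1672 0.0008] [ 0.5115 -0.6101 -0.8382]
(array([ 8,  3,  5,  6, 10,  3,  5,  8,  3,  6,  0,  0,  0,  0,  0,  0,  0,
        0,  4,  7,  6,  3,  3,  3,  3,  4,  4,  2,  6,  1]), array([-10,  -9,  -8,  -7,  -6,  -5,  -4,  -3,  -2,  -1,   0,   1,   2,
         3,   4,   5,   6,   7,   8,   9,  10,  11,  12,  13,  14,  15,
        16,  17,  18,  19,  20]))
```

Call:
drive_tool --claw '[0,0,0,0,0,0,0,0]' --pt "-0.0032 0.0025 -0.0017" --pt "-0.0032 0.0025 -0.0017" --pt "0.0057 0.0035 -0.0173" --pt "0.0147 0.0044 -0.033" --pt "0.0236 0.0054 -0.0485" --pt "0.0326 0.0063 -0.064" --pt "0.0415 0.0073 -0.0797" --pt "0.0415 0.0073 -0.0797" --yaw '[0,0,0,0,0,0,0,0]' --newtons 30

```text
time: 5.75
tool_pos: [0.5382, 0.1517, 0.3847]
tcp_rot: [3.136, 0.169, -0.006]
wrist_force: [-0.2, -0.2, -0.9]
width: 0.291
grip_force: 53.7
```

Run:
```python
from gp import *
for _ in range(2):
    S=grab('side');p,y,b=gauge(S,np.array([.004,0,.022]))
s=bot.read_state();print(s['tool_pos'],s['wrist_force'])
```

```text
n 174 13 pos in magtop frame mm [ 2.8179  1.5102 19.538 ] rot xyz deg [ 0.29   -2.3282 -5.5086] med 0.000696315286582757
n 180 11 pos in magtop frame mm [ 2.8464  0.8384 20.1098] rot xyz deg [-0.753  -1.9138 -7.2258] med 0.000799761063548482
[0.5381 0.1518 0.3865] [ 0.5155  0.2621 -0.9396]
```

Call:
drive_tool --claw '[0,0,0,0,0,0,0]' --pt "0.006 0.0004 -0.009" --pt "0.012 0.0008 -0.018" --pt "0.017 0.001 -0.027" --pt "0.0205 0.001 -0.033" --pt "0.0226 0.001 -0.0365" --pt "0.0226 0.001 -0.0365" --pt "0.0226 0.001 -0.0365" --yaw '[0,0,0,0,0,0,0]' --newtons 30

```text
time: 6.43
tool_pos: [0.5494, 0.1523, 0.3693]
tcp_rot: [-3.137, -0.169, 0.0]
wrist_force: [-0.6, 0.2, -0.5]
width: 0.295
grip_force: 53.8
```

Run:
```python
from gp import *
for _ in range(2):
    S=grab('side');p,y,b=gauge(S,np.array([.004,0,.0]),False)
s=bot.read_state();print(s['tool_pos'],s['wrist_force'])
```

```text
n 170 0 pos in magtop frame mm [ 5.5947 -3.6318  0.2912] rot xyz deg [ -3.149   -6.1518 -22.2097] med 0.0012222774028107664
n 170 0 pos in magtop frame mm [6.3311 0.2915 0.5731] rot xyz deg [-0.1158 -4.2364 -5.736 ] med 0.0009115757084032406
[0.5494 0.1523 0.3696] [ 0.635   0.1296 -1.2236]
```

Call:
drive_tool --claw '[0,0,0,0]' --pt "0.0015 0 -0.0026" --pt "0.003 0.0003 -0.0052" --pt "0.003 0.0003 -0.0052" --pt "0.003 0.0003 -0.0052" --yaw '[0,0,0,0]'

```text
time: 6.87
tool_pos: [0.5503, 0.1524, 0.3689]
tcp_rot: [3.137, 0.17, -0.002]
wrist_force: [-7.6, -1.5, 9.6]
width: 0.293
grip_force: 55.2
```

Run:
```python
from gp import *
S=grab('side')
s=bot.read_state();print(s['tool_pos'],s['wrist_force'],s['torque'])
F=(cloud(S)-C)@R-[.07,0,0]
hsv=cv2.cvtColor(S['color'],cv2.COLOR_RGB2HSV)
m=(hsv[...,0]>20)&(hsv[...,0]<34)&(hsv[...,1]>140)&(np.linalg.norm(F,axis=-1)<.06)
P=F[m]
for fr in (0,1):
    f=lambda p:sdf((P-p[:3])@Ro.from_euler('y',p[3]*fr).as_matrix())
    r=least_squares(f,[.004,0,.002,0],loss='soft_l1',f_scale=.001,x_scale=[.01]*3+[.1]);print(r.x[:3]*1e3,np.degrees(r.x[3])*fr,np.median(abs(r.fun)))
cv2.imwrite('pics/m7.png',cv2.resize(S['color'][135:255,240:360,::-1],(600,600),interpolation=cv2.INTER_CUBIC))
```

```text
[0.5503 0.1524 0.3689] [-5.9869 -0.4467  9.1664] [-0.2481  1.2143 -0.0616]
[ 4.9887  0.9187 -0.3265] 0.0 0.0007141893736684075
[ 6.4866  1.0544 -0.2628] -3.3596850170115733 0.000725231169271384
```

View pics/m7.png

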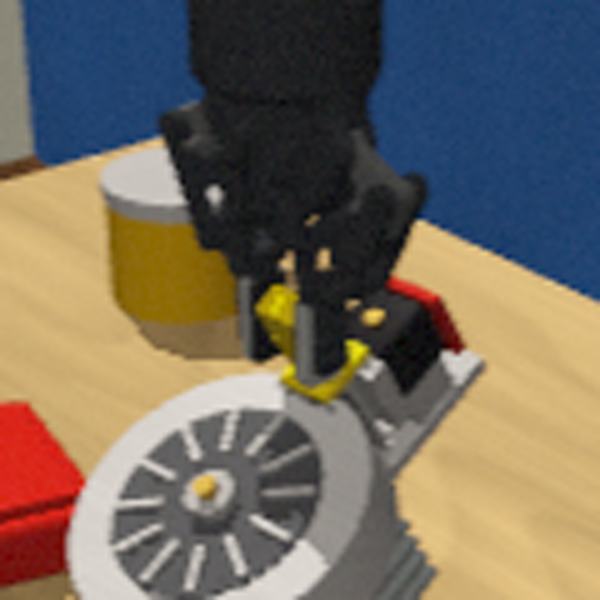

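Call:
drive_tool --claw '[34,44,44,44,44,44,44,44]' --pt "0 0 0" --pt "0 0 0" --pt "0 0 0" --pt "0 0 0.02" --pt "0 0 0.08" --pt "0 0 0.16" --pt "-0.08 -0.08 0.24" --pt "-0.16 -0.16 0.24" --yaw '[0,0,0,0,0,0,0,0]'

```text
time: 7.58
tool_pos: [0.4995, 0.1002, 0.4849]
tcp_rot: [-3.136, -0.173, -0.014]
wrist_force: [-0.3, -1.4, 0.6]
width: 0.518
grip_force: 0.0
```

```bash
cat > chk.py <<'E'
from gp import *
import fit
for n in('top','side'):
    c=grab(n)
    Cn,ax,ay,az=fit.fit(n);Rn=np.stack([ax,ay,az],1)
    F=(cloud(c)-Cn)@Rn-[.07,0,0]
    hsv=cv2.cvtColor(c['color'],cv2.COLOR_RGB2HSV)
    m=(hsv[...,0]>20)&(hsv[...,0]<34)&(hsv[...,1]>140)&(np.linalg.norm(F,axis=-1)<.06)
    P=F[m]
    f=lambda p:sdf((P-p[:3])@Ro.from_euler('zyx',[p[5],p[4],p[3]]).as_matrix())
    r=least_squares(f,[.004,0,.0,0,0,0],loss='soft_l1',f_scale=.001,x_scale=[.01]*3+[.1]*3);print('GAUGE',n,len(P),r.x[:3]*1e3,np.degrees(r.x[3:]),np.median(abs(r.fun)))
E
python3 chk.py
```

```text
top 754 N [-0.5336 -0.0688  0.843 ] lean 32.546482190766376 yaw 7.350102496041919
 centre [0.4686 0.137  0.1303] R 0.030897979551850238 magtop [0.5288 0.1447 0.1653] ex [0.8589 0.1108 0.5   ]Traceback (most recent call last):
  File "chk.py", line 5, in <module>
    Cn,ax,ay,az=fit.fit(n);Rn=np.stack([ax,ay,az],1)
                ~~~~~~~^^^
  File "fit.py", line 27, in fit
    print(' red',r_.sum(),np.percentile(F[r_],[2,25,50,75,98],axis=0))
                          ~~~~~~~~~~~~~^^^^^^^^^^^^^^^^^^^^^^^^^^^^^^
    return _quantile_unchecked(
        a, q, axis, out, overwrite_input, method, keepdims, weights)
    return _ureduce(a,
                    func=_quantile_ureduce_func,
    ...<5 lines>...
                    overwrite_input=overwrite_input,
                    method=method)
    r = func(a, **kwargs)
    result = _quantile(arr,
                       quantiles=q,
    ...<2 lines>...
                       out=out,
                       weights=wgt)
    slices_having_nans = np.isnan(arr[-1, ...])
                                  ~~~^^^^^^^^^
IndexError: index -1 is out of bounds for axis 0 with size 0
```

```bash
cat > chk.py <<'E'
from gp import *
import sys
for n,Cn in(('top',[.5053,.1477,.1518]),('side',[.5038,.1449,.1501])):
    c=grab(n)
    F=(cloud(c)-Cn)@R-[.07,0,0]
    hsv=cv2.cvtColor(c['color'],cv2.COLOR_RGB2HSV)
    m=(hsv[...,0]>20)&(hsv[...,0]<34)&(hsv[...,1]>140)&(np.linalg.norm(F,axis=-1)<.06)
    P=F[m]
    if len(P)>30:
        f=lambda p:sdf((P-p[:3])@Ro.from_euler('zyx',[p[5],p[4],p[3]]).as_matrix())
        r=least_squares(f,[.004,0,.0,0,0,0],loss='soft_l1',f_scale=.001,x_scale=[.01]*3+[.1]*3);print('GAUGE',n,len(P),r.x[:3]*1e3,np.degrees(r.x[3:]),np.median(abs(r.fun)))
    red=((hsv[...,0]<8)|(hsv[...,0]>172))&(hsv[...,1]>150)&(hsv[...,2]>50)&(F[...,0]>.03)&(F[...,0]<.08)&(abs(F[...,1])<.05)
    if red.sum()>20: print(' red',n,red.sum(),np.percentile(F[red],[2,50,98],axis=0)*1e3)
    g=(abs(F[...,2])<.004)&(abs(F[...,1])<.024)&(F[...,0]>.014)&(F[...,0]<.025)
    if g.sum()>9: print(' pole y',np.percentile(F[g][:,1],[2,50,98])*1e3)
s=bot.read_state();print(s['time'],s['tool_pos'],s['wrist_force'])
E
python3 chk.py
```

```text
GAUGE side 303 [ 2.8092  0.7974 -0.4944] [-0.8662 -1.9962 -0.1202] 0.0007044160761846101
 red side 72 [[ 52.1976 -22.6744 -32.6821]
 [ 55.2999 -15.8556  -2.1755]
 [ 58.4222  17.4576   1.1135]]
 pole y [-20.0642  -7.5836  12.467 ]
7.7333 [0.4969 0.0984 0.4816] [ 0.523   0.4232 -0.8222]
```

Call:
drive_tool --claw '[0,0,0,0,0,0,0,0]' --pt "0.08 0.033 0" --pt "0.16 0.066 0" --pt "0.24 0.1 0" --pt "0.302 0.127 0" --pt "0.302 0.127 -0.07" --pt "0.302 0.127 -0.14" --pt "0.302 0.127 -0.2" --pt "0.302 0.127 -0.2" --yaw '[0,0,0,0,0,0,0,0]'

```text
time: 8.4
tool_pos: [0.647, 0.1633, 0.3687]
tcp_rot: [3.135, 0.17, -0.025]
wrist_force: [-0.7, -0.1, -1.7]
width: -0.001
grip_force: 0.0
```

```bash
python3 chk.py
python3 - <<'E'
from h import *
S=dict(np.load('side.npz'));T=dict(np.load('top.npz'))
f=lambda i:cv2.resize(i[...,::-1],(400,400),interpolation=cv2.INTER_CUBIC)
cv2.imwrite('pics/m8.png',np.hstack([f(T['color'][180:310,220:350]),f(S['color'][135:235,260:360])]))
E
```

```text
red top 172 [[ 52.3473 -19.9936 -34.6281]
 [ 56.8696   4.8797  -2.1269]
 [ 58.1629  21.0762   1.812 ]]
GAUGE side 306 [ 3.0529  0.9305 -0.6276] [-0.5619 -2.0016  0.2735] 0.000681715713856861
 red side 76 [[ 52.5169 -22.313  -32.115 ]
 [ 54.9548 -16.592   -3.0975]
 [ 64.7705  17.2018   0.6933]]
 pole y [-21.004   -4.5993  12.8904]
8.5 [0.6487 0.1634 0.3766] [0.0907 0.0447 0.2995]
```

View pics/m8.png

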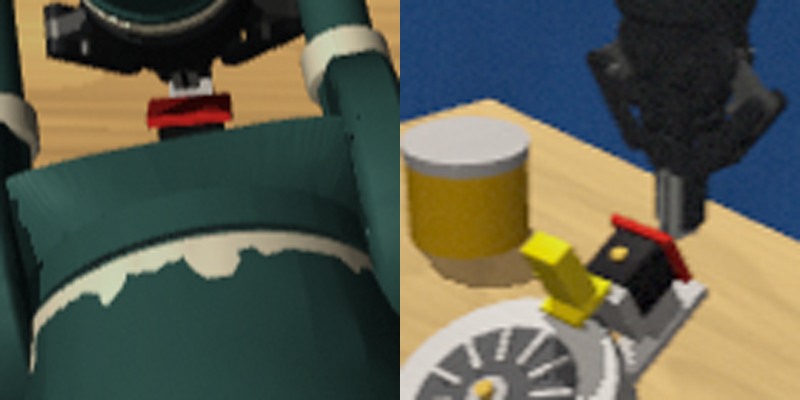

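Call:
drive_tool --claw '[0,0,0,0,0,0]' --pt "0 0 0" --pt "-0.005 -0.0005 -0.003" --pt "-0.01 -0.001 -0.006" --pt "-0.015 -0.0016 -0.009" --pt "-0.0207 -0.0022 -0.012" --pt "-0.0207 -0.0022 -0.012" --yaw '[0,0,0,0,0,0]'

```text
time: 9.0
tool_pos: [0.6379, 0.1617, 0.3735]
tcp_rot: [-3.137, -0.17, -0.0]
wrist_force: [-1.0, -0.3, -0.4]
width: -0.0
grip_force: 0.0
```

Call:
drive_tool --claw '[0,0,0]' --pt "-0.003 -0.0004 -0.002" --pt "-0.0052 -0.0006 -0.003" --pt "-0.0052 -0.0006 -0.003" --yaw '[0,0,0]'

```text
time: 9.25
tool_pos: [0.6357, 0.1615, 0.3714]
tcp_rot: [3.137, 0.17, -0.001]
wrist_force: [0.3, -0.1, 0.1]
width: -0.002
grip_force: 0.0
```

Call:
drive_tool --claw '[0,0,0,0]' --pt "-0.0026 -0.0003 -0.0015" --pt "-0.0052 -0.0006 -0.003" --pt "-0.0052 -0.0006 -0.003" --pt "-0.0052 -0.0006 -0.003" --yaw '[0,0,0,0]'

```text
time: 9.58
tool_pos: [0.6338, 0.1613, 0.3705]
tcp_rot: [-3.137, -0.169, -0.003]
wrist_force: [2.5, -0.2, 1.5]
width: -0.001
grip_force: 1.3
```

Call:
drive_tool --claw '[0,0,0,0]' --pt "-0.0017 -0.0002 -0.001" --pt "-0.0034 -0.0004 -0.002" --pt "-0.0034 -0.0004 -0.002" --pt "-0.0034 -0.0004 -0.002" --yaw '[0,0,0,0]'

```text
time: 9.92
tool_pos: [0.6316, 0.1611, 0.3691]
tcp_rot: [-3.137, -0.17, 0.0]
wrist_force: [2.5, 0.8, 0.5]
width: 0.001
grip_force: 1.3
```

```bash
python3 chk.py
```

```text
GAUGE top 101 [13.6314 -0.9893 -1.4172] [-0.342  15.9446  2.0324] 0.0008414471306184192
 red top 152 [[ 47.8591 -18.865  -31.8558]
 [ 52.6073   8.223   -2.285 ]
 [ 58.9244  21.4853   1.979 ]]
 pole y [-15.4387   0.1375  15.0517]
GAUGE side 304 [ 3.0868  0.9604 -0.7651] [-0.899  -2.3933 -1.2191] 0.0006275110767311755
 red side 71 [[ 48.6765 -22.1468 -32.3473]
 [ 50.8194 -16.3597  -2.3703]
 [ 55.5555  17.9659   1.4274]]
 pole y [-18.1278  -7.6492  10.8164]
10.0167 [0.6317 0.1611 0.369 ] [2.676  0.5493 1.3614]
```

Call:
drive_tool --claw '[0,0,0,0]' --pt "-0.001 -0.0001 -0.0006" --pt "-0.002 -0.0002 -0.0012" --pt "-0.002 -0.0002 -0.0012" --pt "-0.002 -0.0002 -0.0012" --yaw '[0,0,0,0]'

```text
time: 10.35
tool_pos: [0.6306, 0.161, 0.3684]
tcp_rot: [3.137, 0.17, -0.0]
wrist_force: [2.3, 0.2, 0.5]
width: -0.0
grip_force: 1.2
```

Call:
drive_tool --claw '[0,0,0,0]' --pt "-0.001 -0.0001 -0.0006" --pt "-0.002 -0.0002 -0.0012" --pt "-0.002 -0.0002 -0.0012" --pt "-0.002 -0.0002 -0.0012" --yaw '[0,0,0,0]'

```text
time: 10.68
tool_pos: [0.6301, 0.1609, 0.3683]
tcp_rot: [-3.137, -0.17, -0.003]
wrist_force: [4.7, 0.6, 2.5]
width: 0.003
grip_force: 2.4
```

Force is rising; a little more.

Call:
drive_tool --claw '[0,0,0,0]' --pt "-0.001 -0.0001 -0.0006" --pt "-0.002 -0.0002 -0.0012" --pt "-0.002 -0.0002 -0.0012" --pt "-0.002 -0.0002 -0.0012" --yaw '[0,0,0,0]'

```text
time: 11.02
tool_pos: [0.6296, 0.1609, 0.3683]
tcp_rot: [-3.137, -0.17, -0.006]
wrist_force: [7.1, 1.1, 2.9]
width: -0.003
grip_force: 3.4
```

Call:
drive_tool --claw '[0,0,0,0]' --pt "-0.001 -0.0001 -0.0006" --pt "-0.002 -0.0002 -0.0012" --pt "-0.002 -0.0002 -0.0012" --pt "-0.002 -0.0002 -0.0012" --yaw '[0,0,0,0]'

```text
time: 11.35
tool_pos: [0.6292, 0.1608, 0.3683]
tcp_rot: [-3.136, -0.169, -0.01]
wrist_force: [8.4, 1.0, 2.3]
width: 0.001
grip_force: 4.2
```

```bash
python3 chk.py
```

```text
GAUGE top 178 [ 0.5847 -0.2551 -1.5727] [ 0.0973 -2.2947  0.6504] 0.0006405321117310495
 red top 149 [[ 46.7721 -20.2255 -30.8386]
 [ 51.0674   7.1374  -2.1184]
 [ 52.5086  21.6363   1.149 ]]
 pole y [-14.3313   0.4365  14.623 ]
GAUGE side 303 [ 2.9368  0.8223 -0.6915] [-0.4841 -1.5931  0.2292] 0.0005925201415959216
 red side 77 [[ 47.223  -22.1844 -32.0454]
 [ 49.4111 -13.9148  -2.7692]
 [ 56.5451  18.0679   1.0598]]
 pole y [-15.2774  -4.5319  13.3223]
11.45 [0.6292 0.1608 0.3683] [8.0096 1.3665 3.1272]
```

Call:
drive_tool --claw '[0,0,0,0,0,0]' --pt "-0.0017 -0.0002 -0.001" --pt "-0.0034 -0.0004 -0.002" --pt "-0.005 -0.0005 -0.003" --pt "-0.005 -0.0005 -0.003" --pt "-0.005 -0.0005 -0.003" --pt "-0.005 -0.0005 -0.003" --yaw '[0,0,0,0,0,0]'

```text
time: 11.95
tool_pos: [0.6281, 0.1607, 0.3684]
tcp_rot: [-3.136, -0.169, -0.019]
wrist_force: [12.7, 0.2, 3.9]
width: -0.0
grip_force: 6.3
```

Call:
drive_tool --claw '[0,0,0,0,0,0,0,0]' --pt "0.01 0.001 0.006" --pt "0.03 0.003 0.018" --pt "0.06 0.006 0.05" --pt "0.06 0.006 0.12" --pt "0.06 0.006 0.2" --pt "0.05 -0.08 0.26" --pt "0.03 -0.16 0.26" --pt "0.0 -0.24 0.26" --yaw '[0,0,0,0,0,0,0,0]'

```text
time: 12.62
tool_pos: [0.6282, 0.0494, 0.4973]
tcp_rot: [3.137, 0.173, 0.002]
wrist_force: [1.2, -0.6, 0.3]
width: 0.002
grip_force: 0.0
```

Call:
drive_tool --claw '[0,0,0,0,0,0]' --pt "-0.03 -0.08 0" --pt "-0.06 -0.16 0" --pt "-0.09 -0.24 0" --pt "-0.12 -0.32 0" --pt "-0.12 -0.32 0" --pt "-0.12 -0.32 0" --yaw '[0,0,0,0,0,0]'

```text
time: 13.12
tool_pos: [0.5668, -0.1123, 0.4938]
tcp_rot: [-3.136, -0.163, 0.006]
wrist_force: [0.1, 0.8, -0.0]
width: -0.002
grip_force: 0.0
```

```bash
python3 chk.py
python3 - <<'E'
from h import *
S=dict(np.load('side.npz'));T=dict(np.load('top.npz'))
f=lambda i:cv2.resize(i[...,::-1],(400,400),interpolation=cv2.INTER_CUBIC)
cv2.imwrite('pics/m9.png',np.hstack([f(T['color'][190:300,230:340]),f(S['color'][155:235,270:350])]))
E
```

```text
GAUGE top 417 [-0.0455  0.3318 -0.8798] [-0.5875  0.1025 -0.1037] 0.000551924231201411
 red top 249 [[ 46.7038 -20.4308 -34.3941]
 [ 51.6734   0.6465  -7.7149]
 [ 52.7657  21.3983   0.8023]]
 pole y [-15.2315  -0.102   14.3243]
GAUGE side 301 [ 2.7321  0.7553 -0.5244] [-0.6304 -1.4142  0.1775] 0.00061180942647392
 red side 75 [[ 46.8838 -22.7391 -30.8876]
 [ 49.3464 -15.659   -1.7887]
 [ 53.0573  17.9097   1.432 ]]
 pole y [-16.2358  -2.1048  12.7643]
13.2167 [ 0.568  -0.1099  0.4941] [ 0.3364 -0.0764  0.6251]
```

```bash
ls pics
```

```text
m1.png
m2.png
m3.png
m4.png
m5.png
m6.png
m7.png
m8.png
m9.png
side0.png
top0.png
```

```bash
python3 -c "
from workcell import bot
print(bot.finish_job())"
```

```text
the job is handed in; nothing more can be done
None
```

The gauge stands seated in the gap, about 0.5 mm off centre on the magnet by camera. I pushed the coil in after that until the blade was snug, at about 13 N. The arm is clear, and the job was handed in at about 13 s; I didn't re-check the bystander parts at the end and no verdict came back.

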